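# Lock the long tube into the large push-fit socket

### The job

Two metal tubes stand in the white rack. Take the longer one out and push its tapered lower end straight down into the larger of the two bell-mouthed push-fit sockets until it is fully home and locked, then let go. Leave the shorter tube standing in the rack.

Things in the scene. Friction and masses are not known exactly. Their poses are not given: they have to be found in the camera images.
- tube: the longer tube: plain aluminium, 18 mm across, 140 mm long, about 80 g, upright in an outer hole of the low white rack (56x150x45 mm; 3 loose holes 50 mm apart, 30 mm deep, middle one empty); its lower end is 15 mm above the bench. Origin: centre of its lower end; z towards its top. Lower end tapers to 12 mm over 12 mm, with a locking groove 13 to 21 mm up.
- short_tube: the shorter tube: like the longer one but 80 mm long; upright in the rack's other outer hole, 100 mm from the longer tube, its lower end also 15 mm above the bench. Origin: centre of its lower end; z towards its top. It stays there.
- fitting: the larger socket, fixed: upright metal, 62 mm high, 66 mm square foot, side hose barb; 40 mm bell mouth narrows within 16 mm to a 21 mm bore. Origin: centre of its underside; z up the bore. Bore floor 12 mm above origin: the tube's lower end rests there when home. Spring teeth stop the tube about 10 mm short; a push of some 10 N (under 20 N) passes them and they snap into its groove.
- small_fitting: the smaller socket, fixed to the bench: same form, 45 mm high on a 48 mm square foot, mouth 15 mm and bore 9 mm across, too narrow for the tubes. Origin: centre of its underside. Not used.
There are look-alikes about, which are no part of the job. Leave any green look-alike of the tube alone.

How it is judged (in metres and radians):
On the way:
1. the robot pushes the longer tube home in the larger socket: its lower end within 5 mm of the bore's floor while the robot still touches it (z of tube in the frame of fitting below 0.017 m and horizontal distance between tube and fitting below 0.006 m and contact force between any of the fingers, the arm and tube above 0.5 N), for 0.05 s.
At the end, for the whole second after the job is handed in: The longer tube stands in the larger socket, at rest, its lower end within 5 mm of the bore's floor, within 6 mm of the bore's axis and within 10 degrees of upright; the shorter tube still stands in its hole in the rack (within 20 mm of where it was and 14 degrees of upright) (z of tube in the frame of fitting below 0.017 m and horizontal distance between tube and fitting below 0.006 m and angle between tube's own z axis and vertical below 0.17 rad and linear speed of tube below 0.02 m/s and distance of short_tube from where it was at the start of the episode below 0.02 m and angle between short_tube's own z axis and vertical below 0.25 rad); the robot touches nothing.
It fails at once if the shorter tube is taken out of the rack or knocked over (distance of short_tube from where it was at the start of the episode above 0.03 m or angle between short_tube's own z axis and vertical above 0.5 rad).
It also fails if it takes over 43 s, if anything falls off the work surface, if the arm or the gripper's body presses on something with over 40 N, if the wrist force passes 120 N, or if a joint passes its speed limit or range.

### The arm

A 6-joint arm with a two-finger parallel gripper is mounted at the origin on a cart in front of the work surface, level with it; the furniture and walls round the work are solid. World frame = base frame: x ahead of the robot, y to its left, z up, the work surface at z = 0. Lengths are in mm, angles in degrees, forces in N, time in s.
With the tool pointing down it reaches from about 350 to 850 mm from the base axis. Payload 8.1 kg.
Tool frame: the origin (TCP) lies midway between the tips of the shut fingers; the grasp point (between the pads) lies 19 mm behind it; z points along the fingers, y is the line along which they close (so a half turn about z gives the same grasp; the last joint's range is limited). The gripper opens to 85 mm and grips with 20 to 120 N. Pads are 22 mm wide; open, the fingers measure 114 mm over their backs; the gripper's body (76 mm by 85 mm) begins 54 mm behind the grasp point. The pads swing forward as they close: fully open they stand 13 mm farther back than shut.
Start: joints at [-71.7, 7.471, 85.268, -0, 87.261, -4.893], TCP at [236.321, -551.505, 210.992] pointing down, gripper open.
Joint ranges: [-169.43, 169.43], [-51.17, 129.36], [1.28, 143.12], [-76.62, 256.62], [0, 156.53], [-152.29, 152.29]. Speed limits (degrees/s): [136.94, 136.94, 159.86, 180, 180, 180].

### API

Orientations are given as a 3x3 rotation matrix whose columns are the frame's x, y, z axes.
In Python, from bench import status, vision, robot gives the robot as it stands. The module is installed in compiled form; this text tells all that it offers.
- The arm moves only by the tool arm_command, never from a script. Its argument "rows" is text: rows parted by semicolons, each of 5 numbers parted by spaces: the closure, from -1 (fully open) to 1 (shut), so that 0 is half open, then the shift along the world's x, y, z each as a share of 150 mm, from -1 to 1, then the turn about the world's z as a share of 1.5 rad, from -1 to 1. In form: fingers x y z turn; .... A call has 1 to 5 rows; each row is the pose to reach, as a shift and turn from the pose commanded when the call began; what a row does not reach only later rows make up. A row lasts 1/12 s, in which the tool goes at most 41.7 mm and 7.16 degrees, less where a joint would pass 70% of its speed; a pose out of reach is approached as far as the arm can. A call with a number of a shift or a turn outside -1 to 1 is refused whole. A call with a gripper value outside its range is refused whole. The fingers move at their own pace and stop on an object; "grip_force" is the grip in N (left out, the last holds). Time passes only in rows, so rows that repeat a pose let the fingers close. It gives the time, the measured TCP pose, the force, the opening and the grip force at its end, in the units of the state.
- status.state(): the state, without advancing time (a new reading comes with each control period).
- vision.snapshot(name): name is "scene" or "side" or "wrist"; returns a dict with "img" (384x512x3 uint8, red, green, blue), "fov_y" (degrees; the focal length in pixels is half the picture's height over the tangent of half this angle, whatever the lens; pixels are square), "cx", "cy" (the principal point, pixels), "T" (4x4, takes a point from camera to world coordinates). Camera axes: x right, y up, looking along -z (the intrinsics and any distortion apply to the point x, -y, -z); pixel columns grow to the right and rows downward; lengths in mm; the calibration is good to about 2 mm. A picture is of the moment at which its call begins. There is no depth.
- robot.job_done(): hands the job in; it is judged then, once.
The state is a dict: "clock": time; "joint_pos": joint angles; "joint_vel": joint speeds; "joint_efforts": joint torques, N m; "position": TCP position; "tool_rot": TCP orientation; "contact_force": force on the tool from outside, world axes, zero at the start; "ft_torque": the same for the moment, N m; "opening": opening from 0.0 (shut) to 1.0 (fully open); "grip_force": force on a finger pad.
Only numpy, scipy, OpenCV 4.12 (cv2) and the standard library are available. Lean on these libraries where they do the work, as an engineer would, in place of code of your own. Each camera call takes 0.05 s, during which the arm holds its last target. There are 200 camera calls.

## Working session

There is one attempt and no reset: what is moved stays moved. The work goes in short steps, Python scripts to look and compute and a tool call to move; the robot and the scene stay as the last step left them, time stands still between calls to the robot, and variables do not carry over. Pictures are saved under pics/ and viewed, at most 10 in all, crops included, and the job is handed in when it is done.

Besides the shell and the picture viewer there is one more tool, called after "Emit:" as name(argument=value, ...) on one line, values as JSON. arm_command: Moves the arm, as the interface text tells. Its arguments: {"type":"object","properties":{"rows":{"type":"string"},"grip_force":{"type":"number"}},"required":["rows"]}

```bash
mkdir -p pics; cat > h.py <<'E'
import numpy as np, cv2, pickle
from bench import status, vision, robot
def snap(n,f):
    s=vision.snapshot(n); pickle.dump(s,open(f'{f}.pkl','wb')); cv2.imwrite(f'pics/{f}.png',s['img'][:,:,::-1]); return s
def load(f): return pickle.load(open(f'{f}.pkl','rb'))
def ray(s,u,v):
    f=192/np.tan(np.radians(s['fov_y']/2)); T=s['T']
    d=T[:3,:3]@np.array([(u-s['cx'])/f,-(v-s['cy'])/f,-1]); return T[:3,3],d
def onz(s,u,v,z):
    o,d=ray(s,u,v); return (o+d*(z-o[2])/d[2]).round(1)
def proj(s,p):
    f=192/np.tan(np.radians(s['fov_y']/2)); T=s['T']; q=T[:3,:3].T@(np.array(p)-T[:3,3])
    return (s['cx']+f*q[0]/-q[2], s['cy']-f*q[1]/-q[2])
E
python3 - <<'E'
from h import *
a=snap('scene','sc1');b=snap('side','sd1')
for s in(a,b):print({k:v for k,v in s.items() if k!='img'})
c=np.hstack([a['img'],b['img']]);print(status.state())
E
```

```text
{'fov_y': 52.99492863292681, 'cx': 250.77813148720068, 'cy': 194.52780801325653, 'T': array([[-6.69987467e-01,  3.93595473e-01, -6.29443721e-01,
        -6.33656248e+01],
       [-7.42085621e-01, -3.31515179e-01,  5.82586146e-01,
         6.58552018e+02],
       [ 2.06331219e-02,  8.57426551e-01,  5.14192556e-01,
         5.04903792e+02],
       [ 0.00000000e+00,  0.00000000e+00,  0.00000000e+00,
         1.00000000e+00]])}
{'fov_y': 50.92978404494956, 'cx': 248.187547687156, 'cy': 194.12524102746266, 'T': array([[-5.04924172e-01,  5.00941182e-01, -7.02929238e-01,
        -1.18213664e+02],
       [-8.63123151e-01, -2.85127411e-01,  4.16798255e-01,
         5.07102345e+02],
       [ 8.36701742e-03,  8.17166012e-01,  5.76341653e-01,
         5.53543313e+02],
       [ 0.00000000e+00,  0.00000000e+00,  0.00000000e+00,
         1.00000000e+00]])}
{'clock': 0.1, 'joint_pos': array([-7.17004344e+01,  7.51261796e+00,  8.53237030e+01,  1.19638206e-03,
        8.72645376e+01, -4.89270862e+00]), 'joint_vel': array([ 0.03630981, -0.0378853 , -0.11698523,  0.04206371,  0.05216863,
       -0.03720568]), 'joint_efforts': array([ 5.53869613e-04, -5.70951104e+01, -5.01943088e+01, -2.54249453e-04,
        8.14385625e-03, -3.39608141e-05]), 'position': array([ 236.1472302 , -550.97085725,  210.02388887]), 'tool_rot': array([[ 9.19188895e-01,  3.93816570e-01, -5.32909953e-04],
       [ 3.93816894e-01, -9.19187380e-01,  1.67783854e-03],
       [ 1.70916517e-04, -1.75211950e-03, -9.99998450e-01]]), 'contact_force': array([ 0.52361035, -0.27019098, -0.40960641]), 'ft_torque': array([ 0.00787871, -0.03002016,  0.0057331 ]), 'grip_force': 0.0, 'opening': 1.0024865176568654}
```

View pics/sc1.png

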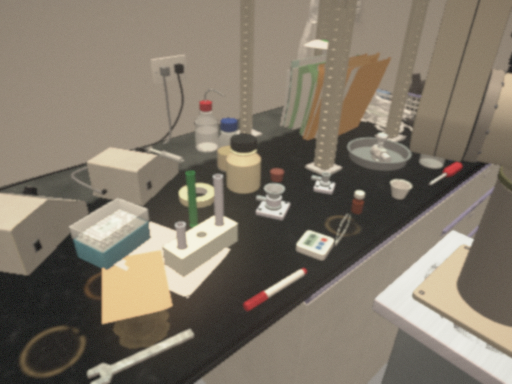

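View pics/sd1.png

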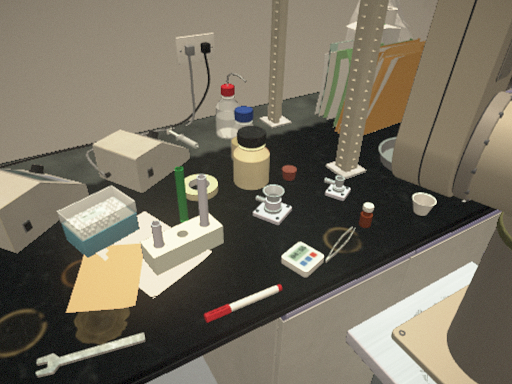

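The scene view shows the long tube (top ≈218,177), the short tube (181,226) and the large socket mouth (274,190). In the side view these are at (202,177), (157,225) and (273,190). The green look-alike is next to the rack. I'll zoom in for exact pixels.

```bash
python3 - <<'E'
from h import *
a=load('sc1');b=load('sd1')
A=cv2.resize(a['img'][165:285,160:293],None,fx=3,fy=4.5,interpolation=2)
f=lambda s,x,y:cv2.resize(s['img'][y:y+145,x:x+100*2-67],None,fx=3,fy=4)
f=lambda s,x,y:cv2.resize(s['img'][y:y+130,x:x+160][:, :],None,fx=2.5*1,fy=2.5)
g=np.hstack([cv2.resize(a['img'][165:285,158:292],None,fx=2.98,fy=2.98),cv2.resize(b['img'][165:285,143:297],None,fx=2.59,fy=2.98)])
cv2.imwrite('pics/z1.png',g[:,:,::-1]);print(g.shape)
def both(n,pa,pb,z):print(n,onz(a,*pa,z),onz(b,*pb,z))
both('long',(218.5,177),(202,178),155)
both('short',(181,225),(157,224),95)
both('mouth',(274,190),(273,191),62)
E
```

```text
(358, 798, 3)
long [452.8 265.7 155. ] [453.2 266.1 155. ]
short [440.2 363.3  95. ] [441.7 363.2  95. ]
mouth [459.5 102.6  62. ] [465.   99.6  62. ]
```

View pics/z1.png

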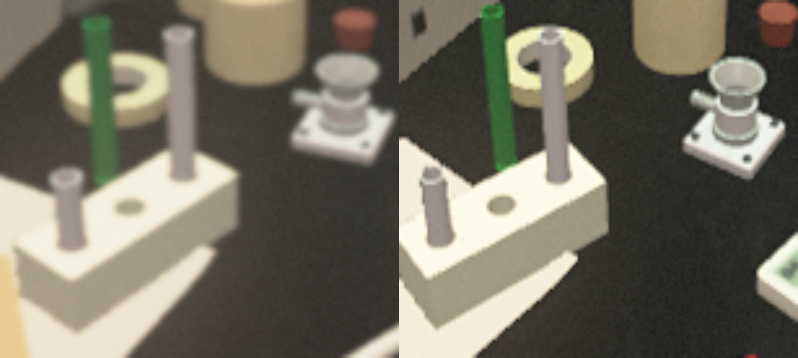

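```bash
python3 - <<'E'
from h import *
a=load('sc1');b=load('sd1')
def both(n,pa,pb,z):print(n,onz(a,*pa,z),onz(b,*pb,z))
def tri(n,pa,pb):
    o,d=ray(a,*pa);p,e=ray(b,*pb);st=np.linalg.lstsq(np.c_[d,-e],p-o,rcond=None)[0];print(n,((o+st[0]*d+p+st[1]*e)/2).round(),np.linalg.norm(o+st[0]*d-p-st[1]*e).round(1))
both('long',(218.1,176.4),(201.3,176.1),155)
both('longrack',(219,224.5),(204,226),45)
both('short',(180.1,225.1),(156.5,223.4),95)
both('mouth',(275,188.5),(273.5,189.8),62)
tri('mouth',(275,188.5),(273.5,189.8))
both('green base',(193.2,226.4),(183.5,220),0)
tri('green top',(190.5,171.5),(180,168))
both('post1',(325,168),(346,170),0)
both('post2',(247,130),(275,120),0)
both('jar base',(243,183),(251,180),0)
tri('jar top',(244,141),(251,134))
both('small fit',(324,187),(338,193),0)
E
```

```text
long [455.2 264.8 155. ] [459.6 264.5 155. ]
longrack [453.  267.4  45. ] [451.2 269.7  45. ]
short [441.  364.7  95. ] [443.8 363.4  95. ]
mouth [462.9  96.   62. ] [468.3  96.2  62. ]
mouth [457. 103.  69.] 3.5
green base [534.9 277.3   0. ] [542.2 278.7   0. ]
green top [526. 280. 142.] 0.6
post1 [ 526.9 -179.     0. ] [ 524.9 -170.6    0. ]
post2 [ 892.6 -200.6    0. ] [ 872.3 -177.9    0. ]
jar base [612.8  62.2   0. ] [606.5  69.6   0. ]
jar top [593.  79. 134.] 3.5
small fit [458.2 -88.5   0. ] [454.3 -82.9   0. ]
```

Checks: the tubes are about 99 mm apart (should be 100), both views agree to about 5 mm, and the nearest post is at about (526,-175). I'll sweep across on the robot side of that post.

Emit:
arm_command(rows="-1 0.2 1 0.3 0;-1 0.2 1 0.3 0;-1 0.2 1 0.3 0;-1 0.2 1 0.3 0;-1 0.2 1 0.3 0")

```text
clock: 0.52
position: [268.0, -397.9, 258.4]
tool_rot: [[0.918, 0.396, 0.002], [0.396, -0.918, -0.001], [0.002, 0.002, -1.0]]
contact_force: [-0.1, 0.4, 0.7]
opening: 0.998
grip_force: 0.0
```

Emit:
arm_command(rows="-1 0.2 1 0 0;-1 0.2 1 0 0;-1 0.2 1 0 0;-1 0.2 1 0 0;-1 0.2 1 0 0")

```text
clock: 0.93
position: [297.1, -247.7, 255.9]
tool_rot: [[0.918, 0.397, 0.001], [0.397, -0.918, 0.001], [0.001, -0.001, -1.0]]
contact_force: [-0.5, -0.6, 0.4]
opening: 1.001
grip_force: 0.0
```

Emit:
arm_command(rows="-1 0.3 1 0 0;-1 0.3 1 0 0;-1 0.3 1 0 0;-1 0.3 1 0 0;-1 0.3 1 0 0")

```text
clock: 1.35
position: [342.4, -97.1, 255.9]
tool_rot: [[0.917, 0.399, 0.001], [0.399, -0.917, 0.002], [0.002, -0.001, -1.0]]
contact_force: [0.3, -0.3, -0.4]
opening: 1.001
grip_force: 0.0
```

Emit:
arm_command(rows="-1 0.3 1 0 0;-1 0.3 1 0 0;-1 0.3 1 0 0;-1 0.3 1 0 0;-1 0.3 1 0 0")

```text
clock: 1.77
position: [387.1, 52.5, 255.5]
tool_rot: [[0.917, 0.398, -0.0], [0.398, -0.917, 0.002], [0.0, -0.002, -1.0]]
contact_force: [0.2, 0.0, 0.0]
opening: 1.0
grip_force: 0.0
```

```bash
python3 - <<'E'
from h import *
w=snap('wrist','w1');print({k:v for k,v in w.items() if k!='img'})
print([proj(w,p) for p in([462,100,62],[462,100,0],[455,265,155])],status.state()['joint_pos'].round(1))
E
```

```text
{'fov_y': 68.21793223846883, 'cx': 254.83520982707142, 'cy': 189.6483976499654, 'T': array([[ 3.97612469e-01,  8.81171398e-01,  2.55814955e-01,
         4.54101003e+02],
       [-9.17551345e-01,  3.82442294e-01,  1.08799912e-01,
         8.02597398e+01],
       [-1.96308782e-03, -2.77983558e-01,  9.60583827e-01,
         4.19036964e+02],
       [ 0.00000000e+00,  0.00000000e+00,  0.00000000e+00,
         1.00000000e+00]])}
[(np.float64(242.8938896799973), np.float64(94.45944443721966)), (np.float64(244.76581150380204), np.float64(96.42553337085285)), (np.float64(49.9261324260504), np.float64(13.647372082033144))] [-1.000e-01 -2.740e+01  1.116e+02  0.000e+00  9.590e+01  6.640e+01]
```

View pics/w1.png

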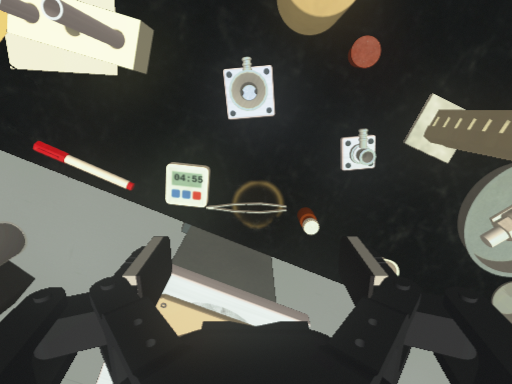

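The wrist view shows the socket's bore centre at (249,92), the mouth concentric with the foot, and the long tube's top at about (52,8).

```bash
python3 - <<'E'
from h import *
w=load('w1')
print(onz(w,249,91.5,62),onz(w,249.7,92.7,8),onz(w,52,8,155),onz(w,120,40,45))
E
```

```text
[468.   94.6  62. ] [469.   95.3   8. ] [459.7 264.3 155. ] [460.9 259.3  45. ]
```

Emit:
arm_command(rows="-1 0.2 1 0.1 0;-1 0.2 1 0.1 0;-1 0.2 1 0.1 0;-1 0.2 1 0.1 0;-1 0.2 1 0.1 0")

```text
clock: 2.23
position: [417.3, 201.0, 270.9]
tool_rot: [[0.918, 0.396, -0.0], [0.396, -0.918, 0.001], [0.0, -0.001, -1.0]]
contact_force: [0.1, 0.3, -0.2]
opening: 1.0
grip_force: 0.0
```

```bash
python3 - <<'E'
from h import *
w=snap('wrist','w2')
print(proj(w,[459.7,264.4,155]),proj(w,[459.7,264.4,45]))
E
```

```text
(np.float64(210.70631857126736), np.float64(116.86740317282175)) (np.float64(223.18929868017634), np.float64(114.26437914423725))
```

View pics/w2.png

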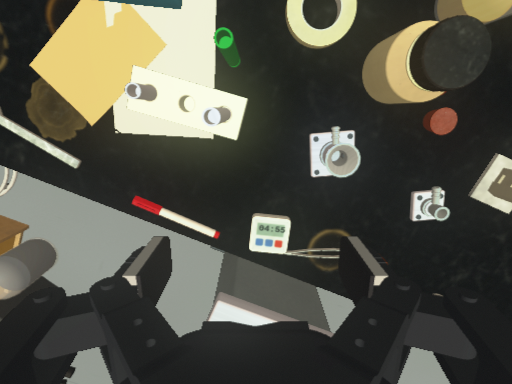

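The tube's top is at (212,116.5), within 1.5 px of the prediction. I'll go above it and then descend.

Emit:
arm_command(rows="-1 0.285 0.417 0 0;-1 0.285 0.417 0 0;-1 0.285 0.417 0 0;-1 0.285 0.417 -0.4 0;-1 0.285 0.417 -0.4 0")

```text
clock: 2.7
position: [459.3, 258.6, 207.7]
tool_rot: [[0.92, 0.393, -0.002], [0.393, -0.92, -0.002], [-0.003, 0.001, -1.0]]
contact_force: [-0.8, -0.2, -2.4]
opening: 0.999
grip_force: 0.0
```

Emit:
arm_command(rows="-1 0 0.02 -0.2 0;-1 0 0.02 -0.4 0;-1 0 0.02 -0.6 0;-1 0 0.02 -0.74 0;-1 0 0.02 -0.74 0")

```text
clock: 3.12
position: [456.0, 259.8, 94.2]
tool_rot: [[0.92, 0.392, -0.009], [0.392, -0.92, -0.005], [-0.01, 0.001, -1.0]]
contact_force: [-0.4, -0.3, -1.7]
opening: 0.997
grip_force: 0.0
```

Emit:
arm_command(rows="-1 0 0 0.02 0;-1 0 0 0.02 0;-1 0 0 0.02 0")

```text
clock: 3.37
position: [461.1, 264.0, 105.9]
tool_rot: [[0.919, 0.393, 0.004], [0.393, -0.919, 0.002], [0.004, 0.0, -1.0]]
contact_force: [-0.1, -0.3, -0.2]
opening: 1.002
grip_force: 0.0
```

Emit:
arm_command(rows="-1 0 0 -0.04 0;-1 0 0 -0.04 0;1 0 0 -0.04 0;1 0 0 -0.04 0;1 0 0 -0.04 0", grip_force=90)

```text
clock: 3.78
position: [459.1, 264.2, 97.1]
tool_rot: [[0.919, 0.394, 0.0], [0.394, -0.919, 0.0], [0.0, 0.0, -1.0]]
contact_force: [0.2, -0.7, 0.0]
opening: 0.605
grip_force: 0.0
```

Emit:
arm_command(rows="1 0 0 0 0;1 0 0 0 0;1 0 0 0 0;1 0 0 0 0;1 0 0 0 0")

```text
clock: 4.2
position: [459.3, 264.2, 97.3]
tool_rot: [[0.919, 0.394, 0.0], [0.394, -0.919, 0.0], [0.001, -0.0, -1.0]]
contact_force: [-1.4, 0.4, 2.2]
opening: 0.187
grip_force: 87.7
```

Emit:
arm_command(rows="1 0 0 0.1 0;1 0 0 0.2 0;1 0 0 0.35 0;1 0 0 0.5 0;1 0 0 0.6 0")

```text
clock: 4.62
position: [459.5, 264.2, 189.0]
tool_rot: [[0.919, 0.394, 0.001], [0.394, -0.919, 0.001], [0.002, 0.0, -1.0]]
contact_force: [0.3, -0.2, -0.5]
opening: 0.188
grip_force: 87.8
```

Emit:
arm_command(rows="1 0.03 -0.2 0 0;1 0.03 -0.4 0 0;1 0.03 -0.6 0 0;1 0.03 -0.8 0 0;1 0.03 -1 0 0")

```text
clock: 5.03
position: [463.2, 112.7, 186.8]
tool_rot: [[0.919, 0.394, -0.0], [0.394, -0.919, -0.0], [-0.0, 0.0, -1.0]]
contact_force: [0.9, -0.5, -0.7]
opening: 0.191
grip_force: 87.9
```

Emit:
arm_command(rows="1 0.03 -0.07 0 0;1 0.03 -0.13 0 0;1 0.03 -0.13 0 0;1 0.03 -0.13 0 0;1 0.03 -0.13 0 0")

```text
clock: 5.45
position: [468.0, 95.5, 186.9]
tool_rot: [[0.919, 0.395, -0.0], [0.395, -0.919, 0.0], [-0.0, -0.001, -1.0]]
contact_force: [0.1, 0.3, -0.6]
opening: 0.186
grip_force: 88.0
```

```bash
python3 - <<'E'
from h import *
a=snap('scene','sc2');b=snap('side','sd2');w=snap('wrist','w3')
g=np.hstack([cv2.resize(s['img'][y:y+110,x:x+70],None,fx=4,fy=4,interpolation=2) for s,x,y in((a,240,110),(b,240,110))]+[w['img'][:,120:360][:,:]][:0])
cv2.imwrite('pics/z2.png',g[:,:,::-1]); p=status.state()['position'];print(p,status.state()['contact_force'])
for s in(a,b,w):print([np.round(proj(s,q),1) for q in([p[0],p[1],p[2]-82],[468.5,95,62])])
E
```

```text
[467.96375753  95.52326169 186.91554911] [ 0.54701062 -0.6817206  -0.97130175]
[array([274.5, 171.1]), array([273.6, 187.4])]
[array([274.8, 172.9]), array([273.9, 189.6])]
[array([254. , 191.2]), array([254.8, 179.3])]
```

View pics/z2.png

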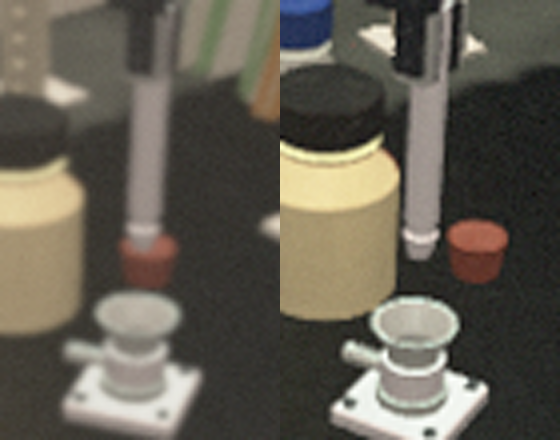

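The tube hangs upright over the mouth. Its bottom and the mouth centre sit within about 1 px of where they were predicted, relative to each other. I'll descend in small steps and watch the force.

Emit:
arm_command(rows="1 0.003 -0.003 -0.1 0;1 0.003 -0.003 -0.2 0;1 0.003 -0.003 -0.3 0;1 0.003 -0.003 -0.34 0;1 0.003 -0.003 -0.34 0")

```text
clock: 6.02
position: [467.1, 94.5, 134.1]
tool_rot: [[0.919, 0.395, -0.003], [0.395, -0.919, -0.0], [-0.003, -0.001, -1.0]]
contact_force: [-0.8, -0.1, 0.1]
opening: 0.191
grip_force: 88.0
```

Emit:
arm_command(rows="1 0 0 -0.02 0;1 0 0 -0.04 0;1 0 0 -0.06 0;1 0 0 -0.06 0")

```text
clock: 6.35
position: [468.6, 94.1, 126.9]
tool_rot: [[0.919, 0.394, 0.0], [0.394, -0.919, 0.0], [0.0, 0.0, -1.0]]
contact_force: [1.1, -0.0, -1.2]
opening: 0.19
grip_force: 88.0
```

Emit:
arm_command(rows="1 0 0.003 -0.02 0;1 0 0.003 -0.04 0;1 0 0.003 -0.06 0;1 0 0.003 -0.06 0")

```text
clock: 6.68
position: [468.1, 94.5, 117.2]
tool_rot: [[0.919, 0.394, -0.001], [0.394, -0.919, -0.0], [-0.001, -0.0, -1.0]]
contact_force: [0.7, 0.1, -0.2]
opening: 0.19
grip_force: 88.0
```

Emit:
arm_command(rows="1 0 0 -0.02 0;1 0 0 -0.04 0;1 0 0 -0.04 0")

```text
clock: 6.93
position: [468.1, 94.8, 111.3]
tool_rot: [[0.919, 0.394, -0.001], [0.394, -0.919, 0.0], [-0.001, -0.001, -1.0]]
contact_force: [0.8, 1.8, -1.3]
opening: 0.19
grip_force: 88.1
```

Emit:
arm_command(rows="1 0 0.003 -0.02 0;1 0 0.003 -0.04 0;1 0 0.003 -0.05 0;1 0 0.003 -0.05 0")

```text
clock: 7.27
position: [468.4, 95.7, 104.2]
tool_rot: [[0.919, 0.394, -0.0], [0.394, -0.919, 0.001], [0.0, -0.001, -1.0]]
contact_force: [-0.7, 4.8, -0.1]
opening: 0.186
grip_force: 88.5
```

Emit:
arm_command(rows="1 0 0 -0.02 0;1 0 0 -0.03 0;1 0 0 -0.03 0")

```text
clock: 7.52
position: [468.0, 95.0, 99.3]
tool_rot: [[0.919, 0.394, -0.001], [0.394, -0.919, -0.0], [-0.001, -0.0, -1.0]]
contact_force: [-0.8, 2.6, -2.3]
opening: 0.187
grip_force: 88.0
```

Emit:
arm_command(rows="1 0 0.004 -0.02 0;1 0 0.004 -0.02 0;1 0 0.004 -0.02 0")

```text
clock: 7.77
position: [467.6, 95.5, 96.1]
tool_rot: [[0.919, 0.394, -0.002], [0.394, -0.919, -0.0], [-0.002, -0.001, -1.0]]
contact_force: [-2.7, 3.1, -2.6]
opening: 0.188
grip_force: 88.0
```

Emit:
arm_command(rows="1 0 0 -0.014 0;1 0 0 -0.014 0;1 0 0 -0.014 0")

```text
clock: 8.02
position: [468.2, 95.7, 94.6]
tool_rot: [[0.919, 0.394, -0.001], [0.394, -0.919, 0.0], [-0.001, -0.0, -1.0]]
contact_force: [-1.4, 3.6, -1.1]
opening: 0.187
grip_force: 88.1
```

Emit:
arm_command(rows="1 0 0.004 -0.014 0;1 0 0.004 -0.014 0;1 0 0.004 -0.014 0")

```text
clock: 8.27
position: [469.2, 96.2, 94.2]
tool_rot: [[0.919, 0.394, 0.001], [0.394, -0.919, -0.0], [0.001, 0.001, -1.0]]
contact_force: [-5.7, 1.5, 8.5]
opening: 0.188
grip_force: 89.4
```

Emit:
arm_command(rows="1 0 0 -0.014 0;1 0 0 -0.014 0;1 0 0 -0.014 0")

```text
clock: 8.52
position: [470.4, 96.4, 94.0]
tool_rot: [[0.919, 0.394, 0.004], [0.394, -0.919, 0.0], [0.004, 0.001, -1.0]]
contact_force: [-8.1, 2.8, 20.7]
opening: 0.191
grip_force: 90.8
```

The stop is at TCP z = 94.1, exactly the expected floor height (94.2), with 20 N of push. A slight pull up will show whether it locked.

Emit:
arm_command(rows="1 0 0 0.03 0;1 0 0 0.03 0;1 0 0 0.03 0")

```text
clock: 8.77
position: [469.0, 96.2, 95.5]
tool_rot: [[0.919, 0.394, 0.001], [0.394, -0.919, 0.0], [0.001, 0.0, -1.0]]
contact_force: [-1.0, 3.2, -0.3]
opening: 0.188
grip_force: 88.6
```

Emit:
arm_command(rows="1 0 0 0.01 0;1 0 0 0.01 0;1 0 0 0.01 0")

```text
clock: 9.02
position: [468.4, 96.1, 96.4]
tool_rot: [[0.919, 0.394, -0.0], [0.394, -0.919, -0.0], [-0.0, 0.0, -1.0]]
contact_force: [-0.8, 3.1, -1.4]
opening: 0.186
grip_force: 88.4
```

Emit:
arm_command(rows="1 0 0 0.02 0;1 0 0 0.02 0;1 0 0 0.02 0")

```text
clock: 9.27
position: [468.1, 95.8, 99.4]
tool_rot: [[0.919, 0.394, -0.001], [0.394, -0.919, -0.001], [-0.001, 0.0, -1.0]]
contact_force: [-2.2, -0.0, -3.8]
opening: 0.191
grip_force: 88.6
```

Emit:
arm_command(rows="1 0 0 0.02 0;1 0 0 0.02 0;1 0 0 0.02 0")

```text
clock: 9.52
position: [469.4, 96.4, 103.6]
tool_rot: [[0.919, 0.394, 0.002], [0.394, -0.919, 0.001], [0.002, 0.0, -1.0]]
contact_force: [-1.6, 3.0, 1.1]
opening: 0.188
grip_force: 89.3
```

Emit:
arm_command(rows="1 0 0 -0.02 0;1 0 0 -0.02 0")

```text
clock: 9.68
position: [469.0, 96.1, 100.1]
tool_rot: [[0.919, 0.394, 0.001], [0.394, -0.919, -0.0], [0.001, 0.001, -1.0]]
contact_force: [-0.6, 0.8, -4.6]
opening: 0.187
grip_force: 88.7
```

Emit:
arm_command(rows="1 0 0 -0.02 0;1 0 0 -0.02 0")

```text
clock: 9.85
position: [468.6, 96.3, 96.4]
tool_rot: [[0.919, 0.394, 0.0], [0.394, -0.919, 0.0], [0.0, -0.0, -1.0]]
contact_force: [0.1, 2.0, -3.3]
opening: 0.19
grip_force: 89.0
```

Emit:
arm_command(rows="1 0 0 -0.02 0;1 0 0 -0.02 0")

```text
clock: 10.02
position: [469.2, 96.5, 94.2]
tool_rot: [[0.919, 0.394, 0.001], [0.394, -0.919, 0.001], [0.001, 0.0, -1.0]]
contact_force: [-1.5, 2.7, 4.1]
opening: 0.187
grip_force: 89.6
```

Emit:
arm_command(rows="1 0 0 -0.02 0;1 0 0 -0.02 0;1 0 0 -0.02 0")

```text
clock: 10.27
position: [470.3, 96.7, 94.0]
tool_rot: [[0.919, 0.394, 0.004], [0.394, -0.919, 0.001], [0.004, 0.001, -1.0]]
contact_force: [-7.6, 2.3, 23.0]
opening: 0.19
grip_force: 91.9
```

```bash
python3 - <<'E'
from h import *
a=snap('scene','sc3');b=snap('side','sd3')
g=np.hstack([cv2.resize(s['img'][y:y+110,x:x+70],None,fx=4,fy=4,interpolation=2) for s,x,y in((a,240,110),(b,240,110))])
cv2.imwrite('pics/z3.png',g[:,:,::-1]); s=status.state();p=s['position'];print(p,s['contact_force'])
for s in(a,b):print([np.round(proj(s,q),1) for q in([p[0],p[1],p[2]],[468.5,95,62],[468.5,95,0])])
E
```

```text
[470.35991065  96.66445745  94.02907853] [-7.9975938   1.36149777 22.8474196 ]
[array([273.2, 175.1]), array([273.6, 187.4]), array([272.3, 209.9])]
[array([273.4, 176.9]), array([273.9, 189.6]), array([272.7, 212.4])]
```

View pics/z3.png

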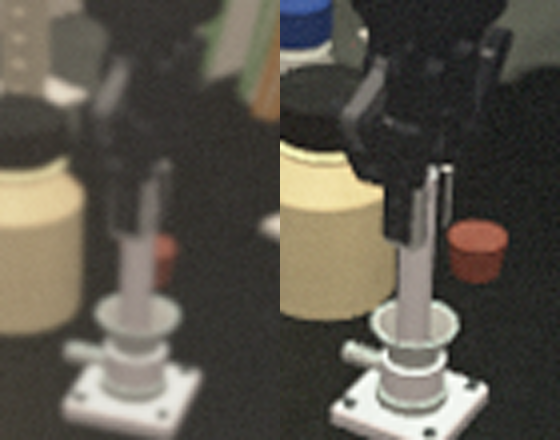

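Emit:
arm_command(rows="1 -0.01 0 -0.01 0;1 -0.01 0 -0.02 0;1 -0.01 0 -0.02 0")

```text
clock: 10.62
position: [470.8, 96.9, 93.9]
tool_rot: [[0.919, 0.394, 0.008], [0.394, -0.919, 0.001], [0.008, 0.002, -1.0]]
contact_force: [-11.3, 1.0, 40.6]
opening: 0.19
grip_force: 94.0
```

40 N of push gives no movement, so the tube is on the bore floor. I'll relieve the force and let go.

Emit:
arm_command(rows="1 0 0 0.04 0;1 0 0 0.04 0;1 0 0 0.04 0")

```text
clock: 10.87
position: [467.7, 96.2, 94.1]
tool_rot: [[0.919, 0.394, 0.002], [0.394, -0.919, 0.0], [0.002, 0.001, -1.0]]
contact_force: [0.2, 1.8, 9.7]
opening: 0.186
grip_force: 90.3
```

Emit:
arm_command(rows="-1 0 0 0 0;-1 0 0 0 0;-1 0 0 0 0;-1 0 0 0 0;-1 0 0 0 0")

```text
clock: 11.28
position: [466.8, 96.1, 93.2]
tool_rot: [[0.919, 0.394, -0.001], [0.394, -0.919, -0.0], [-0.001, -0.0, -1.0]]
contact_force: [-0.3, -0.3, 0.2]
opening: 0.885
grip_force: 0.0
```

Emit:
arm_command(rows="-1 0 0 0 0;-1 0 0 0.15 0;-1 0 0 0.3 0;-1 0 0 0.5 0;-1 0 0 0.75 0")

```text
clock: 11.7
position: [465.4, 96.0, 205.2]
tool_rot: [[0.919, 0.394, -0.004], [0.394, -0.919, -0.0], [-0.004, -0.001, -1.0]]
contact_force: [1.7, -0.8, -0.0]
opening: 1.0
grip_force: 0.0
```

Emit:
arm_command(rows="-1 0 0 0.2 0;-1 -0.2 0 0.3 0;-1 -0.4 0 0.3 0;-1 -0.4 0 0.3 0;-1 -0.4 0 0.3 0")

```text
clock: 12.12
position: [406.7, 96.3, 251.7]
tool_rot: [[0.919, 0.394, 0.002], [0.394, -0.919, 0.0], [0.002, 0.001, -1.0]]
contact_force: [0.5, 0.0, 0.0]
opening: 1.001
grip_force: 0.0
```

```bash
python3 - <<'E'
from h import *
a=snap('scene','sc4');b=snap('side','sd4');w=snap('wrist','w4')
g=np.hstack([cv2.resize(s['img'][y:y+115,x:x+160],None,fx=2.5,fy=4,interpolation=2) for s,x,y in((a,150,140),(b,140,140))])
cv2.imwrite('pics/z4.png',g[:,:,::-1])
for s in(a,b):print([np.round(proj(s,[468.5,95,z]),1) for z in(62,152,162)])
E
```

```text
[array([273.6, 187.4]), array([275.7, 151.9]), array([275.9, 147.7])]
[array([273.9, 189.6]), array([275.9, 153. ]), array([276.2, 148.6])]
```

View pics/z4.png

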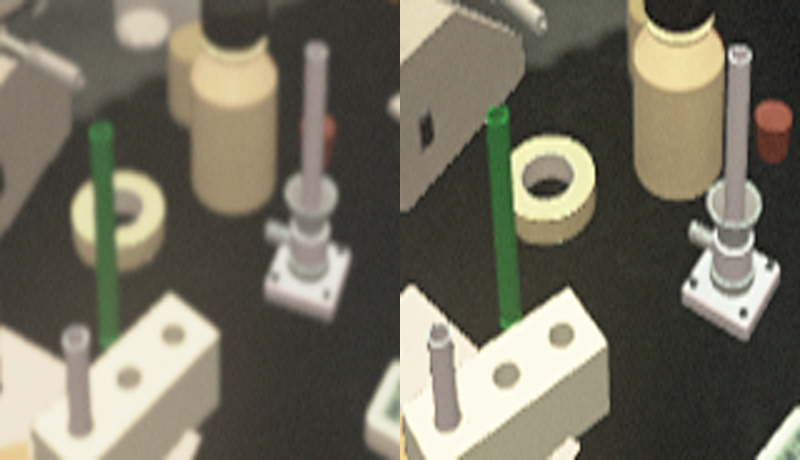

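The tube stands upright with its top at (276,152) in the scene view and (276,153) in the side view. Both match the home height of z = 152 mm. The short tube is still standing in the rack.

```bash
python3 -c "
from bench import robot;print(robot.job_done())"
```

```text
the job is handed in; nothing more can be done
None
```

The longer tube is on the bore floor of the larger socket and released, with the shorter tube still standing in the rack. I could not confirm that the teeth locked: I felt no distinct snap, and the tube lifted about 9 mm on a test pull with little resistance before I pushed it home again with 40 N and handed the job in.

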